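Set the shaker to fast and start it

ROBOT

A 6-joint arm with a two-finger parallel gripper is mounted at the origin on the work surface. World frame = base frame: x ahead of the robot, y to its left, z up, the work surface at z = 0. Lengths are in m, angles in rad, forces in N, time in s.
With the tool pointing down it reaches from about 0.35 to 0.85 m from the base axis. Payload 8.1 kg.
Tool frame: the origin (TCP) lies on the mounting face of the last link; the fingertips stand 186 mm ahead of it and the grasp point (between the pads) lies 167 mm ahead of it; z points along the fingers, y is the line along which they close (so a half turn about z gives the same grasp; the last joint's range is limited). The gripper opens to 93 mm and grips with 3 to 60 N. Pads are 15 mm wide; open, the fingers measure 128 mm over their backs; the gripper's body (75 mm by 188 mm) begins 65 mm behind the grasp point.
Start: joints at [-1.189, 0.13, 1.488, -0, 1.523, -0.085], TCP at [0.27, -0.536, 0.405] pointing down, gripper open.
Joint ranges: [-2.96, 2.96], [-0.89, 2.26], [0.02, 2.5], [-1.34, 4.48], [0, 2.73], [-2.66, 2.66]. Speed limits (rad/s): [2.39, 2.39, 2.79, 3.14, 3.14, 3.14].

INTERFACE

Orientations are given as a rotation vector (axis times angle).
In Python, from plant import read_state, read_camera, camera_params, close_job gives the robot as it stands. The module is installed in compiled form; this text tells all that it offers.
- The arm moves only by the tool servo_tool, never from a script. Its argument "increments" is a list of rows, each an object with "slide": the shift along the tool's x, y, z in mm, a list of three; "dr": the turn, a rotation vector about the tool's x, y, z in rad, a list of three; "jaw": the closure, from 0 (fully open) to 1 (shut). In form: [{"slide": [x, y, z], "dr": [ax, ay, az], "jaw": jaw}, ...]. A call has 1 to 20 rows; each row is the pose to reach, as a shift and turn from the pose commanded when the call began, along the tool's axes at that moment; what a row does not reach only later rows make up. A row lasts 1/10 s, in which the tool goes at most 50 mm and 8.59 degrees, less where a joint would pass 70% of its speed; a pose out of reach is approached as far as the arm can. A call with a gripper value outside its range is refused whole. The fingers move at their own pace and stop on an object; "force" is the grip in N (left out, the last holds). Time passes only in rows, so rows that repeat a pose let the fingers close. It gives the time, the measured TCP pose, the force, the opening and the grip force at its end, in the units of the state.
- read_state(): the state, without advancing time (a new reading comes with each control period).
- read_camera(name): name is "scene" or "top" or "wrist"; returns (picture, depth): 384x512x3 uint8, red, green, blue; 384x512 float32, m along the optical axis (not along the pixel's ray), 0 where there is no reading.
- camera_params(name): a dict with "fx", "fy", "cx", "cy" (pixels), "rvec" (rotation vector, rad) and "tvec" (3), from world to camera coordinates, as OpenCV has them. Camera axes: x right, y down, z forward; pixel columns grow to the right and rows downward; lengths in m; the calibration is good to about 2 mm. A picture is of the moment at which its call begins: read the wrist's pose just before it. camera_params takes no time and is no camera call; for the wrist camera it gives the pose at the moment of the call.
- close_job(): hands the job in; it is judged then, once.
The state is a dict: "t": time; "q": joint angles; "dq": joint speeds; "joint_torque": joint torques, N m; "tool_pos": TCP position; "orientation": TCP orientation; "force": force on the tool from outside, world axes, zero at the start; "wrist_torque": the same for the moment, N m; "opening": finger opening in m; "gripper_force": force on a finger pad.
Only numpy, scipy, OpenCV 4.12 (cv2) and the standard library are available. Lean on these libraries where they do the work, as an engineer would, in place of code of your own. Each camera call takes 0.05 s, during which the arm holds its last target. There are 200 camera calls.

TASK

Get the orbital shaker going at its fast setting: push the orange speed lever along its slot, past the click of the first (yellow) notch and fully home in the second (green) notch at the far end, then press the green start button right down and let it come up again. Only push and press, gently - do not squeeze the lever or force it against its stop, and do not press start before the lever is home. Leave the red stop button alone and do not pick up, knock or shift the dish, bottle, flask and box that stand about.

Things in the scene. Friction and masses are not known exactly. Their poses are not given: they have to be found in the camera images.
- shaker: White orbital shaker, fixed, 300 (x) x 340 (y) mm; origin under its centre on the bench, x from the control deck to the platform, y along the slot, the way the lever must go. Deck x -150 to -25 mm, top 80 mm up; on it at x -95: red button y -125, green button -50, lever 35 (off), notches 67 and 99. Platform x -25 to 145, top 95 mm up; two fixed tubs 64 mm wide to 140 mm at (85, -85), (85, 90).
- speed_lever (a joint): Travel of the orange lever along the shaker's y, m: 0 = off (white dot, where it starts), 0.032 = first notch (yellow dot), 0.064 = second notch (green dot), stop 0.067. Slides straight. Sprung notches: about 9 N of push takes it out of a notch; let go between notches it is drawn to the nearer one, so past 0.052 it goes home by itself. Friction 1.5 N.
- lever_paddle: The lever's upright orange paddle, 34 (shaker x) x 12 (shaker y, the way it slides) x 45 mm high, 84 to 129 mm above the bench. Moves with the lever, never turns against the shaker. Origin on its centre line 82 mm above the bench; axes as the shaker's. Over 40 N on it counts as squeezing or forcing.
- paddle_center (a point): The centre of the orange paddle, 106.5 mm above the bench.
- start_button (a joint): How far the green start button is pressed, in m: 0 = up, 0.006 = fully down. Sprung, about 5 N to push it fully down, straight down; it comes up when let go.
- start_button_top (a point): Centre of the top face of the green start button (30 mm across, in a black housing); moves down with it.
- stop_button (a joint): How far the red stop button is pressed, in m: 0 = up, 0.006 = fully down. To be left alone.
- stop_button_top (a point): Centre of the top face of the red stop button (30 mm across, in a black housing), 75 mm from the green one.
- dish: Loose Petri dish with lid, 94 mm across, 17 mm high, lying on the shaker's platform near its front edge; origin at the centre of its underside.
- amber_bottle: Loose brown glass bottle, 56 mm across, 110 mm high, standing on the bench near the shaker; origin at the centre of its underside.
- flask: Loose glass conical flask, 68 mm across the foot, 95 mm high, standing on the bench near the shaker; origin at the centre of its underside.
- slide_box: Loose black slide box, 75 x 110 x 32 mm, lying on the bench near the shaker; origin at the centre of its underside.
Things that resemble listed ones, but are neither listed nor needed, are in the scene too. Of the things like the dish, leave any that is purple; of the rest the larger one is meant. What is shaped like the flask but blue or purple is not meant.

How it is judged:
By the outcome, as a careful person would: the job done as asked, in the order asked, and still so for the second after the job is handed in, with the robot touching nothing.
It also fails if it takes over 45 s, if anything falls off the work surface, if the arm or the gripper's body presses on something with over 40 N, if the wrist force passes 120 N, or if a joint passes its speed limit or range.

## Working session

There is one attempt and no reset: what is moved stays moved. The work goes in short steps, Python scripts to look and compute and a tool call to move; the robot and the scene stay as the last step left them, time stands still between calls to the robot, and variables do not carry over. Pictures are saved under pics/ and viewed, at most 10 in all, crops included, and the job is handed in when it is done.

Besides the shell and the picture viewer there is one more tool, called as name([rows], argument=value, ...), one row to a line, values as JSON. servo_tool: Moves the arm, as the interface text tells. Its arguments: {"type":"object","properties":{"increments":{"type":"array"},"force":{"type":"number"}},"required":["increments"]}

```bash
mkdir -p pics; cat > h.py <<'E'
import numpy as np, cv2
from plant import *
def cam(n):
    p=camera_params(n); R=cv2.Rodrigues(np.array(p['rvec'],float))[0]; return p,R,np.array(p['tvec'],float)
def pts(n,d):
    p,R,t=cam(n); v,u=np.mgrid[:384,:512]
    c=np.stack([(u-p['cx'])/p['fx']*d,(v-p['cy'])/p['fy']*d,d],-1)
    return (c-t)@R
def ray(n,u,v,z):
    p,R,t=cam(n); o=-R.T@t; d=R.T@np.array([(u-p['cx'])/p['fx'],(v-p['cy'])/p['fy'],1]); return o+d*(z-o[2])/d[2]
E
python3 - <<'E'
from h import *
for n in('top','scene'):
    i,d=read_camera(n); np.savez(n,i=i,d=d); cv2.imwrite(f'pics/{n}0.png',i[...,::-1])
s=read_state();print(s)
for n in('top','scene','wrist'):
    p,R,t=cam(n);print(n,-R.T@t,R[2],p['fx'])
E
```

```text
{'t': 0.1, 'q': array([-1.18942625e+00,  1.31088138e-01,  1.48913667e+00,  3.02766807e-05,
        1.52301291e+00, -8.54042212e-02]), 'dq': array([-1.76177695e-03, -1.91738449e-03, -2.72404923e-03, -6.75996249e-04,
       -8.40986789e-05,  5.05141610e-04]), 'joint_torque': array([ 7.89116893e-04, -5.61343074e+01, -4.93092942e+01,  7.70105445e-02,
        2.92280334e-02, -1.95951850e-05]), 'tool_pos': array([ 0.2699536 , -0.53561844,  0.40380912]), 'orientation': array([-3.05483294e+00, -7.26189626e-01,  3.33846547e-04]), 'force': array([-0.05055076, -0.64201422,  0.07797859]), 'wrist_torque': array([ 0.04380291, -0.01397176, -0.00353027]), 'gripper_force': 0.0, 'opening': 0.0927397851132982}
top [ 0.45291299 -0.00683765  1.66807626] [ 0.09371042  0.00829259 -0.99556496] 500.06734724819944
scene [ 1.03454604 -0.57390846  1.24535827] [-0.31266815  0.41293241 -0.85540953] 441.52147905494746
wrist [ 0.33844702 -0.49967426  0.38392624] [-0.25239988 -0.12619424 -0.9593588 ] 275.5267462502429
```

View pics/top0.png

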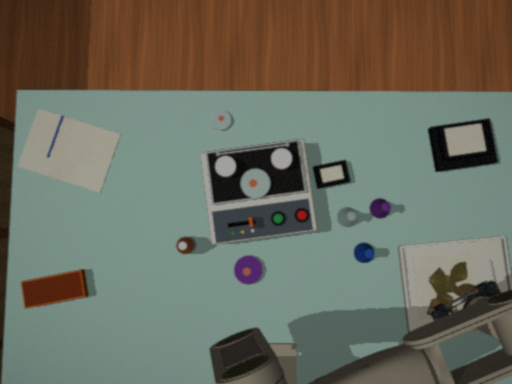

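View pics/scene0.png

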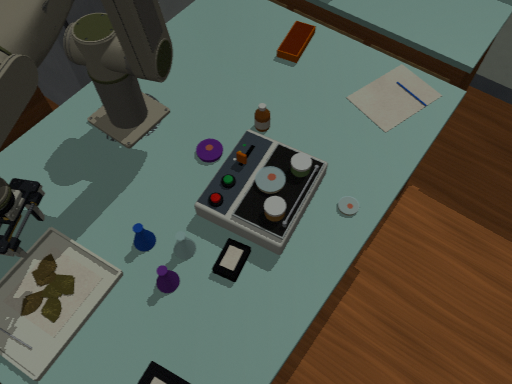

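Top view: the shaker is at about (260,190), with the lever at (251,222), slot dots running left to (232,234), green button (278,218) and red (302,215). The clear dish is at (256,183), bottle (186,245), flask (347,217) and slide box (332,174). The scene view agrees: lever (241,157), green (229,180), red (216,199). Next I measure these.

```bash
python3 - <<'E'
from h import *
C={}
for n in('top','scene'):
    z=np.load(n+'.npz');i,d=z['i'],z['d'];P=pts(n,d);h=cv2.cvtColor(i,cv2.COLOR_RGB2HSV);H,S,V=[h[...,k].astype(int) for k in range(3)]
    roi=np.zeros(H.shape,bool)
    if n=='top': roi[195:245,205:318]=1
    else: roi[135:215,195:265]=1
    for nm,m in dict(orange=(H>5)&(H<20)&(S>170)&(V>100),green=(H>50)&(H<80)&(S>150),red=((H<4)|(H>175))&(S>170)&(V>70),yellow=(H>22)&(H<35)&(S>120)).items():
        k,l,st,c=cv2.connectedComponentsWithStats((m&roi).astype(np.uint8))
        for j in range(1,k):
            if st[j,4]<3: continue
            q=P[l==j]; print(n,nm,c[j].round(1),st[j].tolist(),np.median(q,0).round(4),'zmax',q[:,2].max().round(3),'ray',ray(n,*c[j],0.1065 if nm=='orange' else 0.09).round(4))
    # deck/box outline
    m=(P[...,2]>.06)&(P[...,2]<.10)
    k,l,st,c=cv2.connectedComponentsWithStats(m.astype(np.uint8)); j=l[205,235] if n=='top' else l[185,205]
    q=P[l==j][:,:2].astype(np.float32); r=cv2.minAreaRect(q); print('box',r,st[j])
i=np.load('top.npz')['i'][190:250,170:320,::-1]; j=np.load('scene.npz')['i'][120:220,185:285,::-1]
a=cv2.resize(i,None,fx=5,fy=5,interpolation=2); b=cv2.resize(j,(290,290),interpolation=2)
o=np.zeros((595,750,3),np.uint8);o[:300]=a;o[300:590,:290]=b;cv2.imwrite('pics/crop.png',o)
E
```

```text
top orange [250.5 221.4] [249, 217, 4, 10, 32] [0.4966 0.0383 0.128 ] zmax 0.14 ray [0.4969 0.039  0.1065]
top green [277.8 217.6] [273, 213, 11, 11, 89] [ 0.5085 -0.0468  0.1013] zmax 0.111 ray [ 0.5098 -0.0466  0.09  ]
top red [301.3 214.7] [297, 210, 10, 10, 83] [ 0.5181 -0.1191  0.1027] zmax 0.112 ray [ 0.5195 -0.1208  0.09  ]
top yellow [242.  231.5] [241, 231, 3, 2, 6] [0.4657 0.0664 0.0824] zmax 0.088 ray [0.4657 0.0659 0.09  ]
box ((0.5964387655258179, 0.015675991773605347), (0.3011927008628845, 0.34079620242118835), 8.187171936035156) [ 201  139  117  106 7491]
scene orange [240.8 153.4] [237, 151, 9, 5, 19] [0.4986 0.039  0.1278] zmax 0.134 ray [0.4875 0.0509 0.1065]
scene green [244.  144.5] [243, 144, 3, 2, 6] [0.4627 0.0995 0.0821] zmax 0.085 ray [0.466  0.0943 0.09  ]
scene green [227.9 179.1] [223, 175, 11, 10, 85] [ 0.513  -0.0464  0.1005] zmax 0.108 ray [ 0.5076 -0.0417  0.09  ]
scene red [215.1 197. ] [211, 193, 10, 9, 66] [ 0.5216 -0.1201  0.1012] zmax 0.109 ray [ 0.5166 -0.1152  0.09  ]
box ((0.30309101939201355, 0.30185914039611816), (2.7820284366607666, 2.204632520675659), 24.897621154785156) [     0      0    512    384 188318]
```

View pics/crop.png

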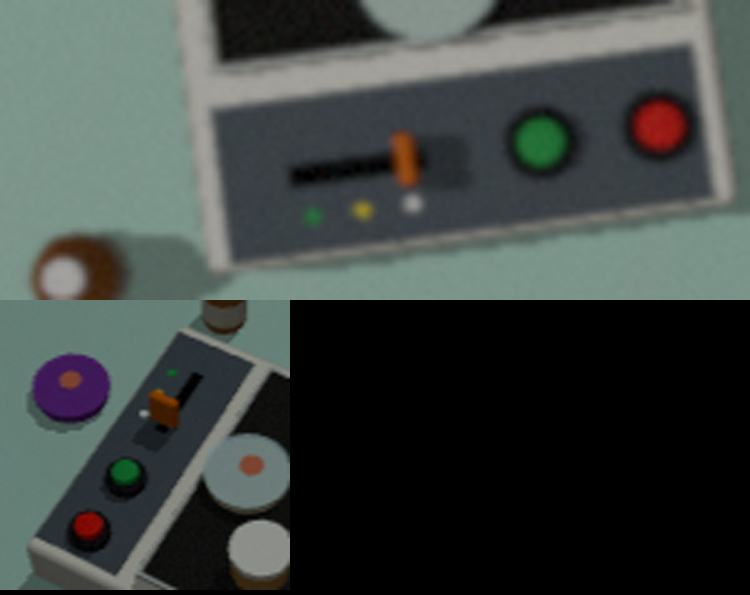

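The crop confirms it: orange lever at crop (404,160) beside the white dot, yellow (362,211) and green (313,217) dots to its left, green button (541,143), red (658,125). Among dish-like things, the clear one at (256,183) is larger than the one at (222,120), and (248,270) is purple. The flask is the clear one at (347,217), since the other two are blue and purple. I touch none of these. Box fit and button and lever positions agree with the given layout to about 2 mm.

```bash
cat >> h.py <<'E'
a=np.deg2rad(8.0);c0=np.array([.5964,.0157]);A=np.array([[np.cos(a),-np.sin(a)],[np.sin(a),np.cos(a)]])
def w2s(p): return (np.asarray(p)[...,:2]-c0)@A
def s2w(x,y): return c0+A@np.array([x,y])
def move(x,y,ztip,yaw=None):
    s=read_state();R=cv2.Rodrigues(np.array(s['orientation'],float))[0]
    w=np.r_[s2w(x,y),ztip+.186]; sl=R.T@(w-s['tool_pos'])*1e3
    Rt=np.c_[np.r_[A[:,1],0],np.r_[A[:,0],0],[0,0,-1]]
    print('slide',sl.round(1),'dr',cv2.Rodrigues(R.T@Rt)[0].ravel().round(4),'tip shaker xy mm',(w2s(s['tool_pos']-R[:,2]*-.186*0)*1e3).round(1),'tipz',(s['tool_pos'][2]-.186).round(4))
E
python3 - <<'E'
from h import *
for n in('top','scene'):
    P=pts(n,np.load(n+'.npz')['d']); q=w2s(P)*1e3; z=P[...,2]*1e3
    for nm,y in(('green',-50),('red',-125)):
        r=np.hypot(q[...,0]+95,q[...,1]-y)
        print(n,nm,[(k,np.median(z[(r>=k)&(r<k+2.5)]).round(1)) for k in np.arange(0,27,2.5) if ((r>=k)&(r<k+2.5)).any()])
    m=(q[...,0]>-25)&(q[...,0]<150)&(abs(q[...,1])<170); print('platform zmax',np.percentile(z[m],99.8))
    m=(z>118)&(z<136)&(abs(q[...,0]+95)<30)&(abs(q[...,1]-35)<25); print('paddle',np.percentile(q[m],[3,50,97],axis=0).round(1))
move(-.095,-.002,.20)
E
```

```text
top green [(np.float64(0.0), np.float64(106.1)), (np.float64(2.5), np.float64(104.8)), (np.float64(5.0), np.float64(104.2)), (np.float64(7.5), np.float64(102.7)), (np.float64(10.0), np.float64(103.5)), (np.float64(12.5), np.float64(100.8)), (np.float64(15.0), np.float64(94.6)), (np.float64(17.5), np.float64(93.8)), (np.float64(20.0), np.float64(92.2)), (np.float64(22.5), np.float64(82.9)), (np.float64(25.0), np.float64(82.1))]
top red [(np.float64(0.0), np.float64(103.4)), (np.float64(2.5), np.float64(101.3)), (np.float64(5.0), np.float64(103.2)), (np.float64(7.5), np.float64(106.1)), (np.float64(10.0), np.float64(104.3)), (np.float64(12.5), np.float64(100.3)), (np.float64(15.0), np.float64(92.7)), (np.float64(17.5), np.float64(92.4)), (np.float64(20.0), np.float64(92.6)), (np.float64(22.5), np.float64(82.5)), (np.float64(25.0), np.float64(82.0))]
platform zmax 147.64112341727042
paddle [[-110.5   29.3]
 [ -95.    34.8]
 [ -80.1   40.2]]
scene green [(np.float64(0.0), np.float64(100.1)), (np.float64(2.5), np.float64(102.0)), (np.float64(5.0), np.float64(103.0)), (np.float64(7.5), np.
[... 220 characters left out ...]
22.5), np.float64(81.7)), (np.float64(25.0), np.float64(80.5))]
scene red [(np.float64(0.0), np.float64(101.0)), (np.float64(2.5), np.float64(101.7)), (np.float64(5.0), np.float64(101.8)), (np.float64(7.5), np.float64(101.2)), (np.float64(10.0), np.float64(101.1)), (np.float64(12.5), np.float64(98.9)), (np.float64(15.0), np.float64(92.3)), (np.float64(17.5), np.float64(92.1)), (np.float64(20.0), np.float64(88.1)), (np.float64(22.5), np.float64(82.5)), (np.float64(25.0), np.float64(81.0))]
platform zmax 143.29359401284398
paddle [[-109.6   28.7]
 [ -93.1   33.5]
 [ -78.2   39.9]]
slide [ 449.  -374.    18.5] dr [-1.3000e-03 -1.2000e-03 -1.2436e+00] tip shaker xy mm [-400.  -500.5] tipz 0.2178
```

servo_tool([
  {"slide":[22,-19,0],"dr":[0,0,-0.062],"jaw":1},
  {"slide":[45,-37,0],"dr":[0,0,-0.124],"jaw":1},
  {"slide":[67,-56,0],"dr":[0,0,-0.187],"jaw":1},
  {"slide":[90,-75,0],"dr":[0,0,-0.249],"jaw":1},
  {"slide":[112,-94,0],"dr":[0,0,-0.311],"jaw":1},
  {"slide":[135,-112,0],"dr":[0,0,-0.373],"jaw":1},
  {"slide":[157,-131,0],"dr":[0,0,-0.435],"jaw":1},
  {"slide":[180,-150,0],"dr":[0,0,-0.497],"jaw":1},
  {"slide":[202,-168,0],"dr":[0,0,-0.56],"jaw":1},
  {"slide":[225,-187,0],"dr":[0,0,-0.622],"jaw":1},
  {"slide":[247,-206,0],"dr":[0,0,-0.684],"jaw":1},
  {"slide":[269,-224,0],"dr":[0,0,-0.746],"jaw":1},
  {"slide":[292,-243,0],"dr":[0,0,-0.808],"jaw":1},
  {"slide":[314,-262,0],"dr":[0,0,-0.87],"jaw":1},
  {"slide":[337,-281,0],"dr":[0,0,-0.933],"jaw":1},
  {"slide":[359,-299,0],"dr":[0,0,-0.995],"jaw":1},
  {"slide":[382,-318,0],"dr":[0,0,-1.057],"jaw":1},
  {"slide":[404,-337,0],"dr":[0,0,-1.119],"jaw":1},
  {"slide":[427,-355,0],"dr":[0,0,-1.181],"jaw":1},
  {"slide":[449,-374,0],"dr":[0,0,-1.244],"jaw":1},
], force=10)

```text
t: 2.1
tool_pos: [0.5029, 0.0015, 0.4043]
orientation: [-2.057, -2.374, 0.001]
force: [0.3, 0.4, 0.2]
opening: 0.0003
gripper_force: 0.0
```

```bash
python3 - <<'E'
from h import *
move(-.095,-.002,.098); s=read_state();print(s['t'],s['q'],s['force'],s['opening'])
E
```

```text
slide [ -0.9  -0.4 120.3] dr [-0.0006 -0.0001  0.003 ] tip shaker xy mm [-94.5  -1.1] tipz 0.2183
2.1 [-9.90565144e-02 -1.34101959e-01  1.75312070e+00 -5.27450279e-05
  1.52318580e+00 -2.41707360e-01] [0.29059663 0.35130068 0.23608112] 0.0002629655520085469
```

servo_tool([
  {"slide":[0,0,15],"dr":[0,0,0],"jaw":1},
  {"slide":[0,0,35],"dr":[0,0,0],"jaw":1},
  {"slide":[0,0,55],"dr":[0,0,0],"jaw":1},
  {"slide":[0,0,75],"dr":[0,0,0],"jaw":1},
  {"slide":[0,0,92],"dr":[0,0,0],"jaw":1},
  {"slide":[0,0,105],"dr":[0,0,0],"jaw":1},
  {"slide":[0,0,114],"dr":[0,0,0],"jaw":1},
  {"slide":[0,0,119],"dr":[0,0,0],"jaw":1},
  {"slide":[0,0,120],"dr":[0,0,0],"jaw":1},
  {"slide":[0,0,120],"dr":[0,0,0],"jaw":1},
])

```text
t: 3.1
tool_pos: [0.5029, 0.0002, 0.2852]
orientation: [2.06, 2.371, 0.001]
force: [0.2, -0.2, -0.4]
opening: 0.0003
gripper_force: 0.0
```

```bash
python3 - <<'E'
from h import *
move(-.095,.0815,.098); s=read_state();print(s['t'],s['force'])
i,d=read_camera('scene');cv2.imwrite('pics/s1.png',cv2.resize(i[90:240,150:350,::-1],None,fx=4,fy=4,interpolation=2))
E
```

```text
slide [83.8 -0.3  1.2] dr [0.0007 0.0002 0.0003] tip shaker xy mm [-94.7  -2.3] tipz 0.0992
3.1 [ 0.22694702 -0.24408588 -0.38815708]
```

View pics/s1.png

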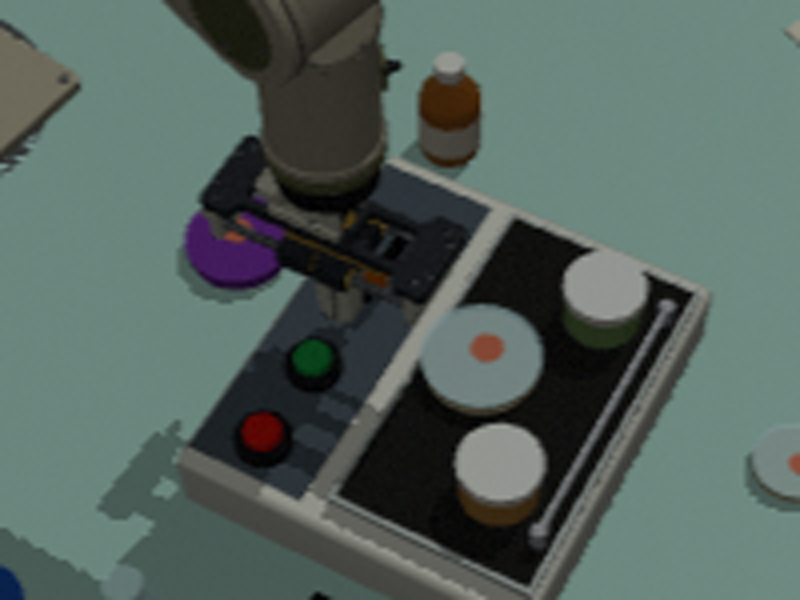

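The fingertips stand between the green button (313,360) and the paddle (375,280), clear of everything and with zero force. I'll push slowly.

servo_tool([
  {"slide":[7,0,0],"dr":[0,0,0],"jaw":1},
  {"slide":[14,0,0],"dr":[0,0,0],"jaw":1},
  {"slide":[19,0,0],"dr":[0,0,0],"jaw":1},
  {"slide":[22,0,0],"dr":[0,0,0],"jaw":1},
  {"slide":[24,0,0],"dr":[0,0,0],"jaw":1},
  {"slide":[26,0,0],"dr":[0,0,0],"jaw":1},
  {"slide":[28,0,0],"dr":[0,0,0],"jaw":1},
  {"slide":[30,0,0],"dr":[0,0,0],"jaw":1},
])

```text
t: 3.95
tool_pos: [0.4986, 0.0293, 0.2849]
orientation: [2.06, 2.37, -0.002]
force: [0.8, -8.3, 0.9]
opening: 0.0008
gripper_force: 3.9
```

servo_tool([
  {"slide":[2,0,0],"dr":[0,0,0],"jaw":1},
  {"slide":[4,0,0],"dr":[0,0,0],"jaw":1},
  {"slide":[6,0,0],"dr":[0,0,0],"jaw":1},
  {"slide":[8,0,0],"dr":[0,0,0],"jaw":1},
  {"slide":[10,0,0],"dr":[0,0,0],"jaw":1},
  {"slide":[12,0,0],"dr":[0,0,0],"jaw":1},
  {"slide":[14,0,0],"dr":[0,0,0],"jaw":1},
  {"slide":[16,0,0],"dr":[0,0,0],"jaw":1},
  {"slide":[18,0,0],"dr":[0,0,0],"jaw":1},
  {"slide":[20,0,0],"dr":[0,0,0],"jaw":1},
  {"slide":[22,0,0],"dr":[0,0,0],"jaw":1},
  {"slide":[24,0,0],"dr":[0,0,0],"jaw":1},
  {"slide":[26,0,0],"dr":[0,0,0],"jaw":1},
])

```text
t: 5.25
tool_pos: [0.4949, 0.0557, 0.2847]
orientation: [2.06, 2.371, -0.0]
force: [0.7, -2.5, -0.1]
opening: 0.0004
gripper_force: 1.3
```

```bash
python3 - <<'E'
from h import *
move(-.095,.0815,.098); s=read_state();print(s['t'],s['force'])
E
```

```text
slide [27.7 -0.   0.7] dr [-0.      0.0004  0.0005] tip shaker xy mm [-95.   53.8] tipz 0.0987
5.25 [ 0.66408569 -2.52587406 -0.13637465]
```

servo_tool([
  {"slide":[2,0,0],"dr":[0,0,0],"jaw":1},
  {"slide":[4,0,0],"dr":[0,0,0],"jaw":1},
  {"slide":[6,0,0],"dr":[0,0,0],"jaw":1},
  {"slide":[8,0,0],"dr":[0,0,0],"jaw":1},
  {"slide":[10,0,0],"dr":[0,0,0],"jaw":1},
  {"slide":[12,0,0],"dr":[0,0,0],"jaw":1},
  {"slide":[14,0,0],"dr":[0,0,0],"jaw":1},
  {"slide":[16,0,0],"dr":[0,0,0],"jaw":1},
  {"slide":[18,0,0],"dr":[0,0,0],"jaw":1},
  {"slide":[20,0,0],"dr":[0,0,0],"jaw":1},
  {"slide":[22,0,0],"dr":[0,0,0],"jaw":1},
  {"slide":[24,0,0],"dr":[0,0,0],"jaw":1},
  {"slide":[26,0,0],"dr":[0,0,0],"jaw":1},
  {"slide":[28,0,0],"dr":[0,0,0],"jaw":1},
  {"slide":[28,0,0],"dr":[0,0,0],"jaw":1},
])

```text
t: 6.75
tool_pos: [0.4909, 0.0837, 0.2847]
orientation: [-2.06, -2.372, -0.0]
force: [-0.4, 0.1, 0.9]
opening: 0.0005
gripper_force: 0.0
```

```bash
python3 - <<'E'
from h import *
move(-.095,.0815,.098); s=read_state();print(s['t'],s['force'])
E
```

```text
slide [-0.5  0.   0.7] dr [-0.     -0.0001  0.0006] tip shaker xy mm [-95.  82.] tipz 0.0987
6.75 [-0.38348641  0.06070451  0.93166481]
```

The lever has snapped ahead (no contact force). I'll give it a tiny nudge to confirm, then back off and rise.

servo_tool([
  {"slide":[1,0,0],"dr":[0,0,0],"jaw":1},
  {"slide":[2,0,0],"dr":[0,0,0],"jaw":1},
  {"slide":[2,0,0],"dr":[0,0,0],"jaw":1},
])

```text
t: 7.05
tool_pos: [0.4907, 0.0855, 0.2848]
orientation: [2.061, 2.371, 0.0]
force: [0.9, -0.0, -0.6]
opening: 0.0005
gripper_force: 0.0
```

servo_tool([
  {"slide":[-5,0,0],"dr":[0,0,0],"jaw":1},
  {"slide":[-14,0,0],"dr":[0,0,0],"jaw":1},
  {"slide":[-22,0,-5],"dr":[0,0,0],"jaw":1},
  {"slide":[-30,0,-20],"dr":[0,0,0],"jaw":1},
  {"slide":[-50,0,-40],"dr":[0,0,0],"jaw":1},
  {"slide":[-72,0,-50],"dr":[0,0,0],"jaw":1},
  {"slide":[-96,0,-50],"dr":[0,0,0],"jaw":1},
  {"slide":[-116,0,-50],"dr":[0,0,0],"jaw":1},
  {"slide":[-129,0,-50],"dr":[0,0,0],"jaw":1},
  {"slide":[-134,0,-50],"dr":[0,0,0],"jaw":1},
  {"slide":[-134,0,-50],"dr":[0,0,0],"jaw":1},
])

```text
t: 8.15
tool_pos: [0.5095, -0.0478, 0.3351]
orientation: [2.062, 2.37, 0.0]
force: [-0.5, -0.4, 0.3]
opening: 0.0005
gripper_force: 0.0
```

```bash
python3 - <<'E'
from h import *
move(-.095,-.05,.105); s=read_state();print(s['t'],s['force'])
for n in('top','scene'):
    i,d=read_camera(n);P=pts(n,d);q=w2s(P)*1e3;z=P[...,2]*1e3
    h=cv2.cvtColor(i,cv2.COLOR_RGB2HSV).astype(int)
    m=(h[...,0]>4)&(h[...,0]<20)&(h[...,1]>150)&(z>115)&(z<140)&(abs(q[...,0]+95)<30)&(q[...,1]>20)&(q[...,1]<140)
    print(n,m.sum(),np.percentile(q[m],[3,50,97],axis=0).round(1) if m.any() else '')
    cv2.imwrite(f'pics/{n}2.png',cv2.resize(i[100:250,150:350,::-1],None,fx=4,fy=4,interpolation=2))
E
```

```text
slide [ 0.8 -0.1 44.1] dr [ 0.0002 -0.0001 -0.0008] tip shaker xy mm [-94.9 -50.8] tipz 0.1491
8.15 [-0.45306005 -0.4472326   0.27226791]
top 39 [[-110.9   92.9]
 [ -95.9   98.4]
 [ -82.3  104.4]]
scene 44 [[-105.5   93.2]
 [ -92.4   96.7]
 [ -78.7  104.5]]
```

View pics/scene2.png

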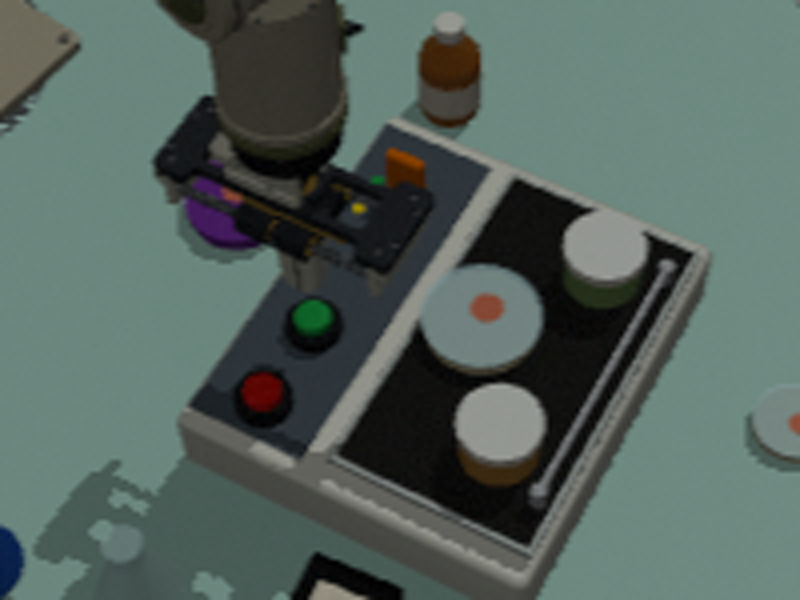

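The paddle (405,168) is now beside the green dot, and its centre measures y = 98.6 mm in the shaker frame (99 is home). The gripper is over the green button (313,317). Now the press.

servo_tool([
  {"slide":[1,0,10],"dr":[0,0,0],"jaw":1},
  {"slide":[1,0,24],"dr":[0,0,0],"jaw":1},
  {"slide":[1,0,36],"dr":[0,0,0],"jaw":1},
  {"slide":[1,0,42],"dr":[0,0,0],"jaw":1},
  {"slide":[1,0,44],"dr":[0,0,0],"jaw":1},
  {"slide":[1,0,45],"dr":[0,0,0],"jaw":1},
  {"slide":[1,0,46],"dr":[0,0,0],"jaw":1},
  {"slide":[1,0,47],"dr":[0,0,0],"jaw":1},
  {"slide":[1,0,48],"dr":[0,0,0],"jaw":1},
])

```text
t: 9.15
tool_pos: [0.5095, -0.0464, 0.2873]
orientation: [2.06, 2.371, 0.001]
force: [-0.4, 0.2, 2.8]
opening: 0.0007
gripper_force: 1.0
```

servo_tool([
  {"slide":[0,0,1],"dr":[0,0,0],"jaw":1},
  {"slide":[0,0,2],"dr":[0,0,0],"jaw":1},
  {"slide":[0,0,2],"dr":[0,0,0],"jaw":1},
])

```text
t: 9.45
tool_pos: [0.5095, -0.0463, 0.2851]
orientation: [2.06, 2.371, 0.001]
force: [0.9, 0.4, 3.0]
opening: 0.0002
gripper_force: 1.6
```

servo_tool([
  {"slide":[0,0,1],"dr":[0,0,0],"jaw":1},
  {"slide":[0,0,2],"dr":[0,0,0],"jaw":1},
  {"slide":[0,0,2],"dr":[0,0,0],"jaw":1},
])

```text
t: 9.75
tool_pos: [0.5095, -0.0464, 0.283]
orientation: [2.06, 2.371, 0.001]
force: [0.9, -0.7, 4.4]
opening: 0.0002
gripper_force: 2.2
```

servo_tool([
  {"slide":[0,0,0.5],"dr":[0,0,0],"jaw":1},
  {"slide":[0,0,1],"dr":[0,0,0],"jaw":1},
  {"slide":[0,0,1],"dr":[0,0,0],"jaw":1},
])

```text
t: 10.05
tool_pos: [0.5095, -0.0463, 0.2823]
orientation: [2.06, 2.371, 0.001]
force: [0.8, -0.0, 7.2]
opening: 0.0005
gripper_force: 3.7
```

servo_tool([
  {"slide":[0,0,0.5],"dr":[0,0,0],"jaw":1},
  {"slide":[0,0,1],"dr":[0,0,0],"jaw":1},
  {"slide":[0,0,1],"dr":[0,0,0],"jaw":1},
])

```text
t: 10.35
tool_pos: [0.5096, -0.0464, 0.2822]
orientation: [2.06, 2.371, 0.001]
force: [-3.5, 0.6, 15.0]
opening: 0.0006
gripper_force: 7.4
```

It hit a hard stop at 15 N, about 6 mm below first contact and above the housing rim (92 mm), so the button is fully down. Releasing.

servo_tool([
  {"slide":[0,0,-3],"dr":[0,0,0],"jaw":1},
  {"slide":[0,0,-8],"dr":[0,0,0],"jaw":1},
  {"slide":[0,0,-20],"dr":[0,0,0],"jaw":1},
  {"slide":[0,0,-45],"dr":[0,0,0],"jaw":1},
  {"slide":[0,0,-75],"dr":[0,0,0],"jaw":1},
  {"slide":[0,0,-105],"dr":[0,0,0],"jaw":1},
  {"slide":[0,0,-130],"dr":[0,0,0],"jaw":1},
  {"slide":[0,0,-140],"dr":[0,0,0],"jaw":1},
  {"slide":[0,0,-140],"dr":[0,0,0],"jaw":1},
])

```text
t: 11.25
tool_pos: [0.5094, -0.0463, 0.4222]
orientation: [2.059, 2.37, 0.002]
force: [-0.3, 1.0, 0.3]
opening: 0.0005
gripper_force: 0.0
```

```bash
python3 - <<'E'
from h import *
s=read_state();print(s['t'],s['force'],s['tool_pos'])
for n in('top','scene'):
    i,d=read_camera(n);P=pts(n,d);q=w2s(P)*1e3;z=P[...,2]*1e3
    h=cv2.cvtColor(i,cv2.COLOR_RGB2HSV).astype(int)
    m=(h[...,0]>4)&(h[...,0]<20)&(h[...,1]>150)&(z>115)&(z<140)&(abs(q[...,0]+95)<30)&(q[...,1]>20)&(q[...,1]<140)
    print(n,m.sum(),np.percentile(q[m],[3,50,97],axis=0).round(1) if m.any() else '')
    r=np.hypot(q[...,0]+95,q[...,1]+50)
    print('green z',np.median(z[(r<10)&(z<115)]),'red z',np.median(z[(np.hypot(q[...,0]+95,q[...,1]+125)<10)&(z<115)]))
cv2.imwrite('pics/s3.png',i[...,::-1])
E
```

```text
11.25 [-0.26007197  0.99557636  0.33492589] [ 0.50943536 -0.04631305  0.42217306]
top 39 [[-110.9   93.2]
 [ -96.4   98.4]
 [ -82.4  104.2]]
green z nan red z nan
scene 14 [[-86.5  91.6]
 [-82.1  97.4]
 [-78.7 103.5]]
green z 101.84995084274706 red z 101.3074124571526
  return _methods._mean(a, axis=axis, dtype=dtype,
  ret = ret.dtype.type(ret / rcount)
```

View pics/s3.png

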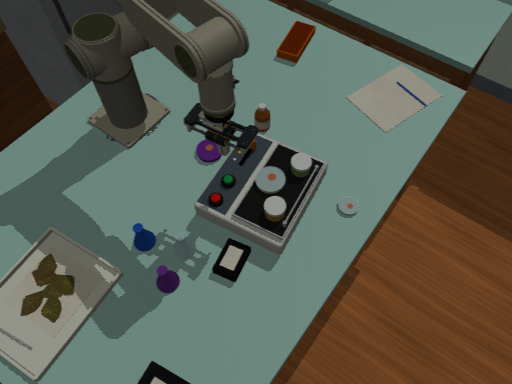

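The lever is home (y 98.4), the green button (229,180) is up again at 102 mm, and the red one (216,199) is up. Dish, bottle, flask and box are where they were, and the arm is clear.

```bash
python3 -c "
from plant import *
print(close_job())"
```

```text
the job is handed in; nothing more can be done
None
```

The lever is home in the green notch, the start button was pressed fully down and came back up, nothing else in the scene was touched, and the job was handed in at about 11 s.

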